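Level the bonding press table and hold the press down

TASK

The cemented magenta applique is lying on the tilting table of the mint-green hand press. First, with the press lever still up, turn the orange tilt knob until the table sits level; then push the red lever handle down until the blue pointer stands in the green part of the gauge, never into the red, and keep holding it there: the program finishes while the robot is still holding the lever down. Leave the other things on the bench where they are.

Things in the scene. Friction and masses are not known exactly. Their poses are not given: they have to be found in the camera images.
- knob_grip (a point): orange wing of the tilt knob: an upright bar 44 long, 12 thick, 30 high on a black disc of 42 diameter, at the robot-side right corner of the press, on a vertical screw. The point is on the screw's axis, 15 mm below the wing's top (top 137 mm above the bench) and 15 mm above the black disc. The point's own x runs along the wing, y across its thickness, z up; the point turns with the knob. A white fleck marks the wing's +x end. The knob does not rise or sink as it turns.
- tilt_knob (a joint): turn of the tilt knob in rad: grows clockwise seen from above; 0 when the table is level; range -3.2 to 2.0; stays where left (friction about 0.12 N m). It starts below zero, so clockwise raises the table's sagging free edge: 1 rad of turn tilts the table by 0.06 rad.
- platen (a joint): tilt of the hinged aluminium table in rad: 0 level, negative when its free edge (the press's -y edge, beside the white post) hangs low, positive when it is high. Follows the tilt knob.
- platen_top (a point): centre of the top of the hinged aluminium table (160 x 170, 12 thick), which carries a cream sheet and the magenta applique. Level, its top is 66 mm above the bench and flush with the black-capped top of the fixed white post beside its free edge. Its axes tilt with the table: z is its normal, x runs along the hinge.
- lever_grip (a point): centre of the top face of the red lever handle (a bar 90 long, 36 wide, 24 thick, along the press's y), 235 mm from the lever's pivot along the lever. With the lever at rest it is about 281 mm above the bench, pressed to the middle of the green about 180 mm. The point moves with the lever; its axes are level and agree with the press's axes when the lever is at rest.
- lever (a joint): how far the lever is pressed down, rad: 0 at rest (handle raised 17 degrees), grows as the handle goes down. Green part of the gauge 0.36 to 0.50, yellow to 0.60, then red; stop at 0.68. A spring pushes it back up (about 3 N at the handle at rest, 9 N in the green) and returns it to 0 when let go. The handle moves in an arc in the press's y-z plane.
- pivot (a point): lever's pivot, on the press column, 200 mm above the bench; axes are the press's: x away from the robot, y left (towards the column), z up; the lever runs from here towards -y. Relative to this point, in these axes, the knob's axis is at x -135, y -170 mm. The gauge arc stands above it (90 mm radius, to 310 mm above the bench). Between lever and table is a ram that sinks 90 mm per rad of lever.
- tape_black: bystander: black tape roll lying flat, 90 diameter, 24 high; origin at the centre of its underside
- tape_white: bystander: cream tape roll lying flat, 84 diameter, 22 high; origin at the centre of its underside
- spool: bystander: white thread spool standing, 60 diameter, 64 high; origin at the centre of its underside
- cement_jar: bystander: jar with yellow lid, 64 diameter, 70 high; origin at the centre of its underside
- punch: bystander: dark steel hand punch standing upright, 32 diameter, 85 high; origin at the centre of its underside
- brush: bystander: brush lying on the bench, 200 long, origin at the middle of its underside, handle along its -x
- tack_tin: bystander: low tin, 72 diameter, 45 high; origin at the centre of its underside

How it is judged:
On the way, in this order (a step that is already met when the one before it is completed fails the run):
1. the table is level (within 0.025 rad) while the lever is still up (value of joint platen between -0.025 and 0.025 rad and value of joint tilt_knob above -0.6 rad and value of joint lever below 0.1 rad), for 0.3 s.
2. the lever is pressed into the green and held for a second (value of joint lever between 0.36 and 0.5 rad), for 1 s.
At the end, for the whole second after the job is handed in: The robot is still pressing on the lever (over 2 N) with the lever between 0.36 and 0.50 rad (pointer in the green), and the table is level within 0.025 rad (all of step 2 and value of joint platen between -0.025 and 0.025 rad and contact force between any of the fingers, the arm and lever above 2 N); the arm keeps its last pose, push and grip.
It fails at once if the lever is pushed into the red (past 0.60 rad) (value of joint lever above 0.6 rad).
It fails at once if another thing on the bench is moved by more than 30 mm (distance of any of tape_black, tape_white, spool, cement_jar, punch, brush, tack_tin from where it was at the start of the episode above 0.03 m).
It also fails if it takes over 64 s, if anything falls off the work surface, if the arm or the gripper's body presses on something with over 40 N, if the wrist force passes 120 N, or if a joint passes its speed limit or range.

ROBOT

A 7-joint arm with a two-finger parallel gripper is mounted at the origin on the work surface. World frame = base frame: x ahead of the robot, y to its left, z up, the work surface at z = 0. Lengths are in m, angles in rad, forces in N, time in s.
With the tool pointing down it reaches from about 0.4 to 0.875 m from the base axis. Payload 19.3 kg.
Tool frame: the origin (TCP) lies on the centre line of the jaws, within the pads' length; the fingertips stand 19 mm ahead of it and the grasp point (between the pads) is the TCP (bot.nose_length is the distance from the TCP to the fingertips, in m); y points along the fingers, z is the direction in which the jaws open and shut, and the axes are right-handed (so a half turn about y gives the same grasp; the last joint's range is limited). The gripper opens to 85 mm and grips with 20 to 120 N. Pads are 22 mm wide; open, the fingers measure 114 mm over their backs; the gripper's body (76 mm by 85 mm) begins 54 mm behind the grasp point. The pads swing forward as they close: fully open they stand 13 mm farther back than shut.
Start: joints at [-1.355, 0.521, -0.036, 1.599, 0.021, 1.021, -0.113], TCP at [0.176, 0.6, 0.25] pointing down, gripper open.
Joint ranges: [-2.91, 2.91], [-0.3, 2.13], [-1.5, 1.42], [0.17, 2.43], [-1.26, 4.41], [0.16, 1.93], [-2.52, 2.52]. Speed limits (rad/s): [1.89, 1.89, 2.39, 2.39, 3.01, 3.01, 3.01].

INTERFACE

Orientations are given as [roll, pitch, yaw] about the fixed x, y, z axes, in that order (R = Rz(yaw) Ry(pitch) Rx(roll)).
In Python, from workcell import observe, cams, workorder, bot gives the robot as it stands. The module is installed in compiled form; this text tells all that it offers.
- The arm moves only by the tool apply_moves, never from a script. Its arguments are lists of equal length, an entry for each row: "jaw": the opening, from -1 (shut) to 1 (fully open), so that 0 is half open; "translation": the shift along the world's x, y, z in m, a list of three; "angular": the turn, a rotation vector about the world's x, y, z in degrees, a list of three. In form: {"jaw": [jaw, ...], "translation": [[x, y, z], ...], "angular": [[ax, ay, az], ...]}. A call has 1 to 5 rows; each row is the pose to reach, as a shift and turn from the pose commanded when the call began; what a row does not reach only later rows make up. A row lasts 1/10 s, in which the tool goes at most 50 mm and 8.59 degrees, less where a joint would pass 70% of its speed; a pose out of reach is approached as far as the arm can. A call with a gripper value outside its range is refused whole. The fingers move at their own pace and stop on an object; "newtons" is the grip in N (left out, the last holds). Time passes only in rows, so rows that repeat a pose let the fingers close. It gives the time, the measured TCP pose, the force and the opening at its end, in the units of the state.
- observe(): the state, without advancing time (a new reading comes with each control period).
- cams.grab_frame(name): name is "side" or "top" or "wrist"; returns a dict with "pixels" (420x560x3 uint8, red, green, blue), "mtx" (3x3 intrinsics, pixels), "R" (3x3) and "t" (3): a world point X has camera coordinates R X + t. Camera axes: x right, y down, z forward; pixel columns grow to the right and rows downward; lengths in m; the calibration is good to about 2 mm. A picture is of the moment at which its call begins. There is no depth.
- workorder.job_done(): hands the job in, once; it reports no verdict.
The state is a dict: "clock": time; "qpos": joint angles; "qd": joint speeds; "joint_efforts": joint torques, N m; "position": TCP position; "tool_rot": TCP orientation; "force": force on the tool from outside, world axes, zero at the start; "moment": the same for the moment, N m; "grip_width": finger opening in m.
Only numpy, scipy, OpenCV 4.12 (cv2) and the standard library are available. Lean on these libraries where they do the work, as an engineer would, in place of code of your own. Each camera call takes 0.05 s, during which the arm holds its last target. There are 200 camera calls.

## Working session

There is one attempt and no reset: what is moved stays moved. The work goes in short steps, Python scripts to look and compute and a tool call to move; the robot and the scene stay as the last step left them, time stands still between calls to the robot, and variables do not carry over. Pictures are saved under pics/ and viewed, about 8 in all and at most 12, crops included, and the job is handed in when it is done.

Besides the shell and the picture viewer there is one more tool, called after "Request:" as name(argument=value, ...) on one line, values as JSON. apply_moves: Moves the arm, as the interface text tells. Its arguments: {"type":"object","properties":{"jaw":{"type":"array"},"translation":{"type":"array"},"angular":{"type":"array"},"newtons":{"type":"number"}},"required":["jaw","translation","angular"]}

```bash
mkdir -p pics
cat > h.py <<'E'
import numpy as np, cv2
from workcell import observe, cams, workorder, bot
def grab(n,save=None):
    f=cams.grab_frame(n); 
    if save: cv2.imwrite('pics/'+save,f['pixels'][:,:,::-1])
    return f
def ray(f,uv,z):
    K,R,t=map(np.array,(f['mtx'],f['R'],f['t']))
    d=R.T@np.linalg.inv(K)@np.array([uv[0],uv[1],1.]); c=-R.T@t
    return c+d*(z-c[2])/d[2]
def proj(f,X):
    p=np.array(f['mtx'])@(np.array(f['R'])@np.array(X)+np.array(f['t'])); return p[:2]/p[2]
E
python3 - <<'E'
from h import *
a=grab('top');b=grab('side')
np.savez('f0.npz',**{'t'+k:a[k] for k in a},**{'s'+k:b[k] for k in b})
cv2.imwrite('pics/top0.png',a['pixels'][:,:,::-1]);cv2.imwrite('pics/side0.png',b['pixels'][:,:,::-1])
for f in(a,b): print(-np.array(f['R']).T@np.array(f['t']),f['R'])
s=observe();print(s)
E
```

```text
[ 3.40988985e-01 -2.14185002e-04  1.55624019e+00] [[ 0.01185939 -0.99964654  0.02379373]
 [-0.98349273 -0.01595791 -0.18024259]
 [ 0.18055858 -0.0212634  -0.98333436]]
[ 0.35297582 -0.82196098  1.07909283] [[ 0.97132162 -0.23732826  0.01447798]
 [-0.1657687  -0.7195841  -0.67432889]
 [ 0.17045542  0.65259024 -0.73828919]]
{'clock': 0.1, 'qpos': array([-1.35521398,  0.52194822, -0.0362651 ,  1.59992394,  0.02122225,
        1.02107674, -0.1128026 ]), 'qd': array([ 1.23722421e-03, -1.60583661e-03, -5.57569763e-04, -2.56133337e-03,
       -4.99236745e-05, -3.48144745e-04,  1.48829963e-03]), 'joint_efforts': array([ 2.72656369e-03, -9.28485489e+01,  1.98321439e+00, -3.70535016e+01,
        1.80594111e-02,  5.39495872e-03, -8.67304863e-06]), 'position': array([0.17618843, 0.59938   , 0.24979752]), 'tool_rot': array([-1.57176107e+00, -1.16065603e-04, -2.85838766e-01]), 'force': array([ 0.46228222, -0.22649391, -0.37820103]), 'moment': array([ 0.04490478, -0.01796185,  0.04986999]), 'grip_width': 0.08546737630666176}
```

View pics/top0.png

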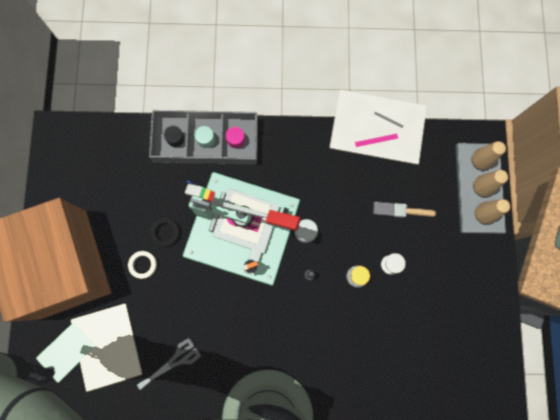

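View pics/side0.png

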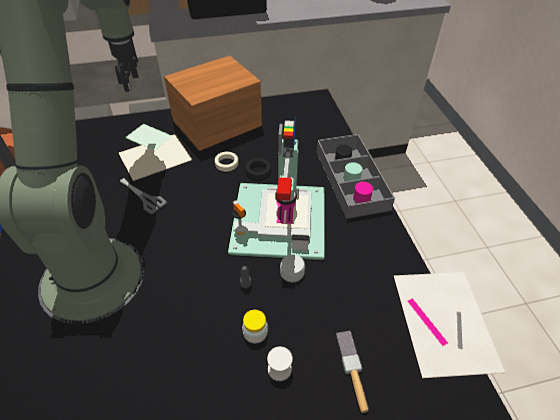

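The top view shows the press around (243,228), the orange wing at (251,266), the red handle at (283,220), the tin at (307,231) and the punch at (311,275). In the side view the wing is at (239,209) and the handle at (285,188).

```bash
cat > m.py <<'E'
from h import *
z=np.load('f0.npz')
F={p:{k:z[p+k] for k in('pixels','mtx','R','t')} for p in 'ts'}
def mask(f,lo,hi,box):
    h=cv2.cvtColor(f['pixels'],cv2.COLOR_RGB2HSV); m=cv2.inRange(h,lo,hi); b=np.zeros_like(m); x0,y0,x1,y1=box; b[y0:y1,x0:x1]=255; return m&b
def tri(a,b):
    P=[F[k]['mtx']@np.c_[F[k]['R'],F[k]['t']] for k in 'ts']
    X=cv2.triangulatePoints(P[0],P[1],np.array(a,float).reshape(2,1),np.array(b,float).reshape(2,1)); return (X[:3]/X[3]).ravel()
def info(m):
    c=max(cv2.findContours(m,0,2)[0],key=cv2.contourArea); M=cv2.moments(m,True); return (M['m10']/M['m00'],M['m01']/M['m00']),M['m00'],cv2.minAreaRect(c)
O=((8,120,80),(20,255,255)); Rd=((0,170,100),(4,255,255))
if __name__=='__main__':
    ot=info(mask(F['t'],*O,(235,250,270,280)));os_=info(mask(F['s'],*O,(225,195,255,225)))
    rt=info(mask(F['t'],*Rd,(260,200,305,240)));rs=info(mask(F['s'],*Rd,(270,170,300,210)))
    for n in (ot,os_,rt,rs):print(n)
    print('knob',tri(ot[0],os_[0]),ray(F['t'],ot[0],.125),'red',tri(rt[0],rs[0]),ray(F['t'],rt[0],.275))
    print('redbox',[ray(F['t'],p,.281).round(3) for p in cv2.boxPoints(rt[2])])
    print('knobbox',[ray(F['t'],p,.137).round(3) for p in cv2.boxPoints(ot[2])])
    mm=mask(F['t'],(70,25,120),(95,120,255),(180,170,302,288));i=info(mm);print(i)
    print('base',[ray(F['t'],p,.01).round(4) for p in cv2.boxPoints(i[2])])
    print('tin',ray(F['t'],(307,231),.045),'punch',ray(F['t'],(311,275),.085))
    v=np.hstack([cv2.resize(F['t']['pixels'][160:300,170:330],None,fx=2.5,fy=4*.625,interpolation=2),cv2.resize(F['s']['pixels'][110:250,225:345],None,fx=2.5,fy=2.5,interpolation=2)])
    v=cv2.resize(v,None,fx=1.14,fy=1.14);cv2.imwrite('pics/c0.png',v[:,:,::-1])
E
python3 m.py
```

```text
((251.9090909090909, 264.6363636363636), 55.0, ((252.10000610351562, 264.1999816894531), (5.813776969909668, 9.838699340820312), 63.43495178222656))
((238.62222222222223, 209.6), 90.0, ((238.25003051757812, 209.25003051757812), (14.849241256713867, 7.071067810058594), 45.0))
((283.2335164835165, 219.7912087912088), 364.0, ((283.096923828125, 219.1816864013672), (30.322399139404297, 13.601407051086426), 16.927513122558594))
((283.74048442906576, 188.42906574394465), 289.0, ((284.0, 188.5), (21.0, 14.0), 90.0))
knob [0.44620498 0.05262821 0.12473934] [0.44711297 0.05260331 0.125     ] red [ 0.55759724 -0.03414716  0.27096646] [ 0.55691064 -0.03404008  0.275     ]
redbox [array([0.551, 0.01 , 0.281]), array([0.587, 0.   , 0.281]), array([ 0.564, -0.077,  0.281]), array([ 0.529, -0.067,  0.281])]
knobbox [array([0.448, 0.068, 0.137]), array([0.462, 0.043, 0.137]), array([0.447, 0.035, 0.137]), array([0.433, 0.06 , 0.137])]
((237.74637833298343, 232.0065085030443), 4763.0, ((235.81619262695312, 243.40521240234375), (95.30484008789062, 57.52972412109375), 17.818889617919922))
base [array([0.4793, 0.2802, 0.01  ]), array([0.6576, 0.232 , 0.01  ]), array([ 0.5666, -0.0632,  0.01  ]), array([ 0.3913, -0.0091,  0.01  ])]
tin [ 0.56105454 -0.11540939  0.045     ] punch [ 0.4213293  -0.12474465  0.085     ]
```

View pics/c0.png

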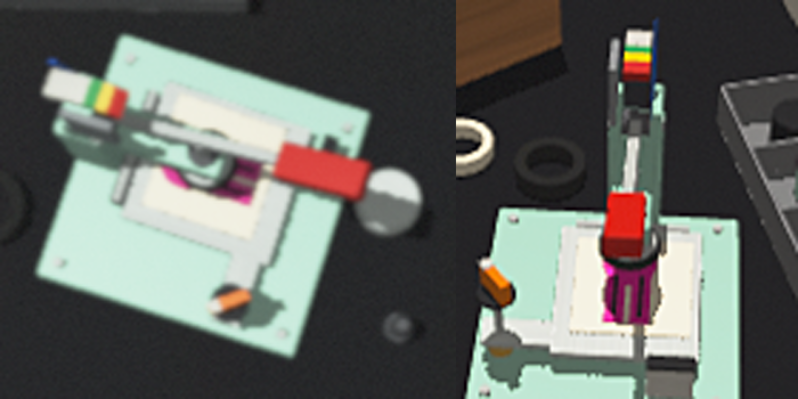

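Request:
apply_moves(jaw=[1, 1, 1, 1, 1], translation=[[0, -0.02, 0.03], [0.02, -0.06, 0.05], [0.04, -0.1, 0.06], [0.06, -0.14, 0.06], [0.08, -0.18, 0.06]], angular=[[0, 0, -4], [0, 0, -8], [0, 0, -12], [0, 0, -16], [0, 0, -20]])

```text
clock: 0.6
position: [0.2567, 0.4179, 0.3104]
tool_rot: [-1.571, 0.0, -0.638]
force: [0.7, 0.2, -0.5]
grip_width: 0.0854
```

Request:
apply_moves(jaw=[1, 1, 1, 1, 1], translation=[[0.02, -0.04, 0], [0.04, -0.08, 0], [0.06, -0.12, 0], [0.08, -0.16, 0], [0.1, -0.2, 0]], angular=[[0, 0, -5], [0, 0, -10], [0, 0, -15], [0, 0, -20], [0, 0, -25]])

```text
clock: 1.1
position: [0.3566, 0.2178, 0.3103]
tool_rot: [-1.571, 0.0, -1.075]
force: [1.4, -0.2, 0.8]
grip_width: 0.0851
```

Request:
apply_moves(jaw=[1, 1, 1, 1, 1], translation=[[0.02, -0.04, -0.01], [0.04, -0.08, -0.03], [0.06, -0.12, -0.05], [0.07, -0.15, -0.06], [0.08, -0.165, -0.07]], angular=[[0, 0, -2], [0, 0, -4], [0, 0, -4], [0, 0, -4], [0, 0, -4]])

```text
clock: 1.6
position: [0.4363, 0.0518, 0.2396]
tool_rot: [-1.572, -0.0, -1.144]
force: [-0.4, 1.0, -0.2]
grip_width: 0.0855
```

Run:
```python
from h import *
f=grab('wrist','w1.png');np.savez('w1.npz',**f)
s=observe();print(s['position'],np.degrees(s['tool_rot']),s['qpos'],s['clock'],s['force'])
print(f['R'],-f['R'].T@f['t'],proj(f,[.445,.054,.137]))
```

```text
[0.4370649  0.05077914 0.23860623] [-9.00917006e+01 -6.55250350e-02 -6.55812828e+01] [-0.60711066  0.26278028  0.42865899  2.09175942 -0.14665043  0.81656947
  0.33561782] 1.65 [-2.66882446 -2.98452361 -1.64445373]
[[ 0.9099971   0.41461117 -0.00168797]
 [ 0.40060495 -0.87819201  0.26133211]
 [ 0.10686885 -0.23848767 -0.96524747]] [0.40839365 0.11031567 0.3625699 ] [294.96350079 216.99923074]
```

View pics/w1.png

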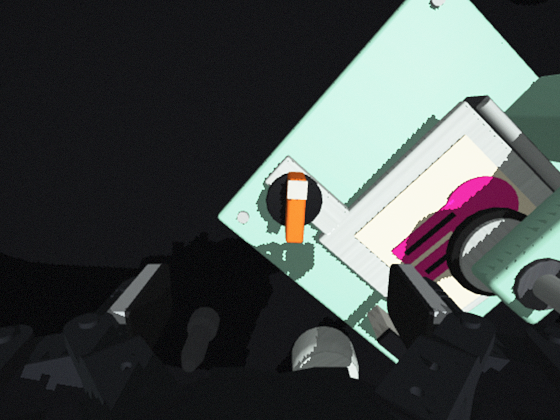

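Run:
```python
from h import *
f=dict(np.load('w1.npz'))
a=ray(f,(297.5,180),.137);b=ray(f,(295,242.5),.137);print(a,b,np.linalg.norm(a-b),(a+b)/2,np.degrees(np.arctan2(*(a-b)[[1,0]])))
# press edge direction at z~.01? mint edge
for p,q,z in(((219,215),(404,4),.0),((365,237),(467,137),.066)):
    u=ray(f,p,z);v=ray(f,q,z);print(u,v,np.degrees(np.arctan2(*(v-u)[[1,0]])))
```

```text
[0.43608812 0.07675422 0.137     ] [0.45251404 0.03805519 0.137     ] 0.0420407639458627 [0.44430108 0.0574047  0.137     ] 112.99894110013746
[ 0.39414208 -0.0111571   0.        ] [0.47158319 0.24149477 0.        ] 72.95901109184364
[0.51951271 0.04512545 0.066     ] [0.55408835 0.15464082 0.066     ] 72.47831303323167
```

Request:
apply_moves(jaw=[1, 1, 1, 1, 1], translation=[[0.008, 0.002, -0.02], [0.008, 0.002, -0.05], [0.008, 0.002, -0.08], [0.008, 0.002, -0.1], [0.008, 0.002, -0.108]], angular=[[0, 0, -1.4], [0, 0, -1.4], [0, 0, -1.4], [0, 0, -1.4], [0, 0, -1.4]])

```text
clock: 2.15
position: [0.4434, 0.0566, 0.1307]
tool_rot: [-1.573, 0.0, -1.166]
force: [-0.8, -0.1, -0.1]
grip_width: 0.0854
```

Request:
apply_moves(jaw=[1, 0, -0.5, -0.7, -0.8], translation=[[0, 0, 0], [0, 0, 0], [0, 0, 0], [0, 0, 0], [0, 0, 0]], angular=[[0, 0, 0], [0, 0, 0], [0, 0, 0], [0, 0, 0], [0, 0, 0]], newtons=30)

```text
clock: 2.65
position: [0.4445, 0.0568, 0.1328]
tool_rot: [-1.57, 0.0, -1.165]
force: [-0.3, 0.4, 0.1]
grip_width: 0.0283
```

Request:
apply_moves(jaw=[-1, -1, -1, -1, -1], translation=[[0, 0, 0], [0, 0, 0], [0, 0, 0], [0, 0, 0], [0, 0, 0]], angular=[[0, 0, 0], [0, 0, 0], [0, 0, 0], [0, 0, 0], [0, 0, 0]], newtons=30)

```text
clock: 3.15
position: [0.4454, 0.0572, 0.1328]
tool_rot: [-1.568, -0.0, -1.165]
force: [5.0, 3.9, 4.7]
grip_width: 0.0111
```

Request:
apply_moves(jaw=[-1, -1, -1, -1, -1], translation=[[0.001, 0, 0], [0.001, 0, 0], [0.001, 0, 0], [0.001, 0, 0], [0.001, 0, 0]], angular=[[0, 0, -6], [0, 0, -12], [0, 0, -18], [0, 0, -24], [0, 0, -30]])

```text
clock: 3.65
position: [0.4449, 0.0571, 0.1327]
tool_rot: [-1.572, 0.001, -1.693]
force: [-7.4, 2.4, 18.4]
grip_width: 0.0113
```

Request:
apply_moves(jaw=[-1, -1, -1, -1, -1], translation=[[0, 0, 0], [0, 0, 0], [0, 0, 0], [0, 0, 0], [0, 0, 0]], angular=[[0, 0, -6], [0, 0, -12], [0, 0, -18], [0, 0, -24], [0, 0, -30]])

```text
clock: 4.15
position: [0.4443, 0.0574, 0.1327]
tool_rot: [-1.573, 0.0, -2.216]
force: [-11.2, 5.3, 21.6]
grip_width: 0.0115
```

Run:
```python
from h import *
s=observe();print(s['position'],np.degrees(s['tool_rot']),s['qpos'],s['force'],s['moment'],s['grip_width'])
```

```text
[0.44434641 0.05738751 0.13267652] [-9.01492478e+01  1.70014859e-02 -1.26981141e+02] [-0.73470476  0.52839158  0.63167832  2.17560494 -0.55804396  0.6016232
 -0.3408317 ] [-11.17249591   5.27368427  21.57417171] [1.12396389 2.39767046 0.16931942] 0.01148597218624471
```

Request:
apply_moves(jaw=[-1, -1, -1, -1, -1], translation=[[0, 0, 0], [0, 0, 0], [0, 0, 0], [0, 0, 0], [0, 0, 0]], angular=[[0, 0, -6], [0, 0, -12], [0, 0, -18], [0, 0, -24], [0, 0, -30]])

```text
clock: 4.65
position: [0.444, 0.0579, 0.1326]
tool_rot: [-1.575, -0.001, -2.739]
force: [-14.3, 8.1, 26.1]
grip_width: 0.0108
```

Request:
apply_moves(jaw=[-1, -1, -1, -1, -1], translation=[[-0.001, 0, 0], [-0.001, 0, 0], [-0.001, 0, 0], [-0.001, 0, 0], [-0.001, 0, 0]], angular=[[0, 0, -6], [0, 0, -12], [0, 0, -18], [0, 0, -24], [0, 0, -30]])

```text
clock: 5.15
position: [0.4438, 0.0585, 0.1327]
tool_rot: [-1.574, -0.002, 3.021]
force: [-8.3, 13.3, 21.5]
grip_width: 0.0113
```

Run:
```python
from h import *
s=observe();print(s['position'],np.degrees(s['tool_rot']),s['qpos'],s['force'],s['moment'],s['grip_width'])
a=grab('wrist')['pixels'];b=grab('side')['pixels'][130:270,200:345]
v=np.hstack([cv2.resize(a,(400,300)),cv2.resize(b,(311,300),interpolation=2)]);cv2.imwrite('pics/v2.png',v[:,:,::-1])
```

```text
[0.44377187 0.0585406  0.13268765] [-9.02071273e+01 -1.07859324e-01  1.73070531e+02] [-0.91506491  0.64669146  0.91639432  2.18410992 -0.82880934  0.71188102
 -1.1107797 ] [-8.3315076  13.29268581 21.47167367] [3.01603499 1.81549814 0.18946537] 0.011329752079662367
```

View pics/v2.png

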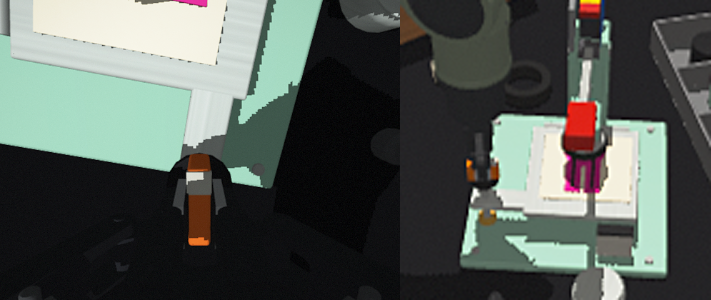

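Request:
apply_moves(jaw=[-1, -1, -1, -1, -1], translation=[[0, -0.001, 0], [0, -0.001, 0], [0, -0.001, 0], [0, -0.001, 0], [0, -0.001, 0]], angular=[[0, 0, -5], [0, 0, -10], [0, 0, -10], [0, 0, -10], [0, 0, -10]])

```text
clock: 5.75
position: [0.4438, 0.0586, 0.1327]
tool_rot: [-1.576, -0.003, 2.851]
force: [-8.0, 21.3, 26.0]
grip_width: 0.0109
```

Request:
apply_moves(jaw=[-0.5, -0.2, 0, 0, 0], translation=[[0, 0, 0], [0, 0, 0], [0, 0, 0], [0, 0, 0.02], [0, 0, 0.06]], angular=[[0, 0, 0], [0, 0, 0], [0, 0, 0], [0, 0, 0], [0, 0, 0]])

```text
clock: 6.25
position: [0.4432, 0.055, 0.1917]
tool_rot: [-1.568, -0.003, 2.848]
force: [-0.1, -0.1, 0.7]
grip_width: 0.0429
```

Request:
apply_moves(jaw=[0, -0.5, -1, -1, -1], translation=[[-0.01, -0.04, 0.04], [-0.02, -0.08, 0.08], [-0.03, -0.11, 0.12], [-0.03, -0.13, 0.16], [-0.03, -0.14, 0.18]], angular=[[0, 0, 5], [0, 0, 10], [0, 0, 15], [0, 0, 20], [0, 0, 25]])

```text
clock: 6.75
position: [0.4138, -0.0872, 0.3742]
tool_rot: [-1.571, 0.001, -2.998]
force: [0.7, 1.0, -0.3]
grip_width: -0.0003
```

Run:
```python
from h import *
s=observe();print(s['position'],np.degrees(s['tool_rot']),s['qpos'],s['force'],s['clock'],s['grip_width'])
F={n:grab(n) for n in('top','side','wrist')}
np.savez('f1.npz',**{n[0]+k:F[n][k] for n in F for k in F[n]})
a=F['wrist']['pixels'];b=F['side']['pixels'][160:270,220:340]
v=np.hstack([cv2.resize(a,(400,300)),cv2.resize(b,(400,367),interpolation=2)[:300]]);cv2.imwrite('pics/v3.png',v[:,:,::-1])
print(proj(F['wrist'],[.49,-.03,.066]))
```

```text
[ 0.41379699 -0.08723506  0.37419217] [-8.99867504e+01  5.26909290e-02 -1.71784001e+02] [-1.14009675  0.1623082   1.38854913  1.95216594 -0.17403714  1.16436325
 -1.11207709] [ 0.73495261  1.01828176 -0.2873884 ] 6.75 -0.0002617665415722172
[238.48689118  96.52784789]
```

View pics/v3.png

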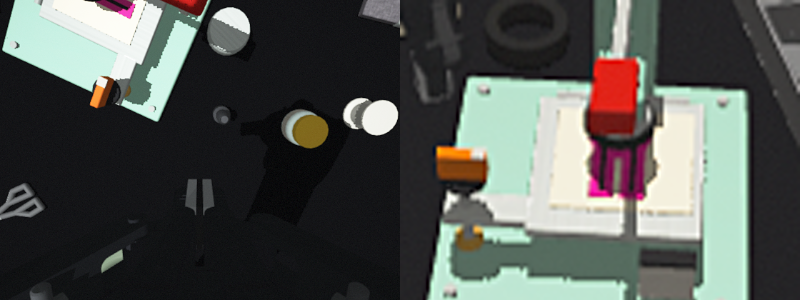

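Run:
```python
from h import *
z=np.load('f1.npz');T,S=[{k:z[p+k] for k in('pixels','mtx','R','t')} for p in 'ts']
A=[(257.8,229),(310,230.5)]
P=[]
for f,x0,y0,w,h,sc in((S,245,185,75,60,5.33),(T,205,215,90,72,4.44)):
    im=cv2.resize(f['pixels'][y0:y0+h,x0:x0+w],(400,320),interpolation=2).copy()
    for zz,c in((.046,(255,0,0)),(.056,(255,150,0)),(.066,(0,0,255)),(.076,(160,0,255))):
        for a in A:
            p=(proj(f,ray(S,a,zz))-[x0,y0]+.5)*sc; cv2.circle(im,tuple(int(round(v)) for v in p),2,c,-1)
    P.append(im)
cv2.imwrite('pics/v4.png',np.hstack(P)[:,:,::-1])
```

```text
(no output)
```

View pics/v4.png

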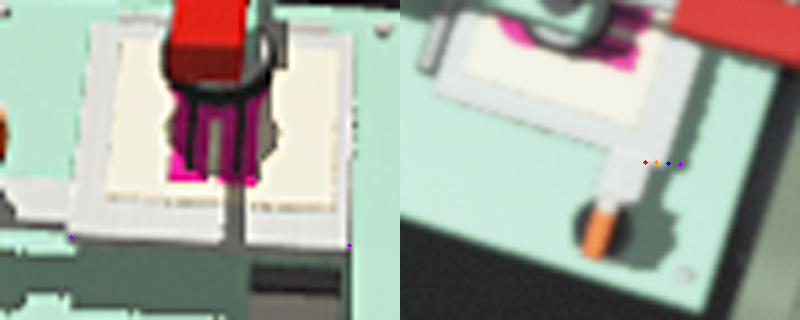

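Request:
apply_moves(jaw=[-1, -1, -1, -1, -1], translation=[[0, 0.01, 0], [0, 0.02, 0], [0, 0.03, 0], [0, 0.04, 0], [0, 0.05, 0]], angular=[[0, 0, 8], [0, 0, 16], [0, 0, 24], [0, 0, 32], [0, 0, 40]])

```text
clock: 7.4
position: [0.4137, -0.0334, 0.3715]
tool_rot: [-1.571, -0.001, -2.295]
force: [0.7, 0.4, -0.1]
grip_width: 0.0001
```

Request:
apply_moves(jaw=[-1, -1, -1, -1, -1], translation=[[0, 0.01, -0.01], [0, 0.02, -0.02], [0, 0.03, -0.03], [0, 0.03, -0.04], [0, 0.03, -0.04]], angular=[[0, 0, 8], [0, 0, 16], [0, 0, 24], [0, 0, 32], [0, 0, 40]])

```text
clock: 7.9
position: [0.4132, -0.0038, 0.3303]
tool_rot: [-1.574, -0.002, -1.596]
force: [0.3, -1.5, 0.0]
grip_width: -0.0
```

Run:
```python
from h import *
f=grab('wrist');np.savez('w2.npz',**f)
s=observe();print(s['position'],np.degrees(s['tool_rot']),s['qpos'],s['clock'])
z=np.load('f1.npz');g={k:z['w'+k] for k in('pixels','mtx','R','t')}
print(-f['R'].T@f['t'],-g['R'].T@g['t'])
u=proj(g,[.48,0,.066]).astype(int);v=proj(f,[.48,0,.066]).astype(int);print(u,v)
C=[]
for im,c in((g,u),(f,v)):
    x0=int(np.clip(c[0]-100,0,360));y0=int(np.clip(c[1]-100,0,220));print(x0,y0)
    C.append(cv2.resize(im['pixels'][y0:y0+200,x0:x0+200],(400,400),interpolation=2))
cv2.imwrite('pics/v5.png',np.hstack(C)[:,:,::-1])
```

```text
[ 0.41342549 -0.00404166  0.33086425] [-90.15373114  -0.10059238 -90.95849364] [-1.0832805   0.12269671  1.06067742  2.0374816  -0.12155431  1.0499441
  0.01845025] 7.95
[0.41471677 0.06071401 0.45310059] [ 0.47921874 -0.07960877  0.49821439]
[211 101] [342 167]
111 1
242 67
```

View pics/v5.png

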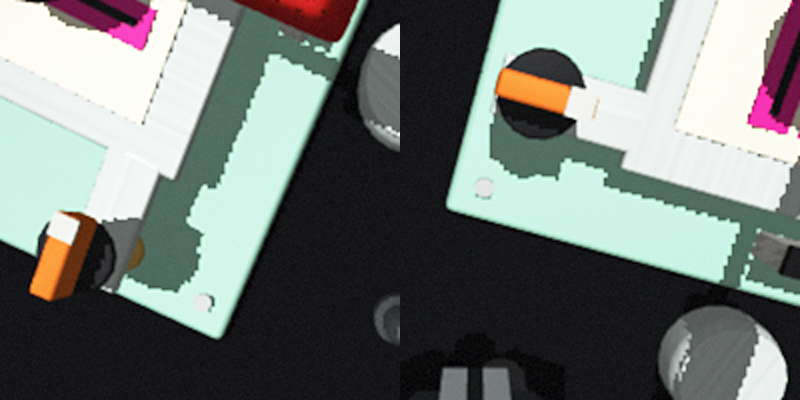

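Run:
```python
from h import *
z=np.load('f1.npz');g={k:z['w'+k] for k in('pixels','mtx','R','t')};f=dict(np.load('w2.npz'))
PM=[i['mtx']@np.c_[i['R'],i['t']] for i in(g,f)]
for n,a,b in(('sheet',(143,123),(676,129)),('magenta',(147,49),(750,123)),('table corner',(174,178),(624,166)),('screw z~0.0',(203,302),(484,188)),('base corner',(218,338),(447,208)),('wing -x top',(32,292),(497,93)),('fleck corner',(48,236),(572,111))):
    A=np.array([[111+a[0]/2],[1+a[1]/2]]);B=np.array([[242+(b[0]-400)/2],[67+b[1]/2]])
    X=cv2.triangulatePoints(*PM,A,B);X=(X[:3]/X[3]).ravel();print(n,X.round(4),[ (proj(i,X)-q.ravel()).round(1) for i,q in((g,A),(f,B))])
```

```text
sheet [0.5177 0.0365 0.0657] [array([-0.2, -0.5]), array([-0.6,  0.3])]
magenta [0.5566 0.0382 0.0631] [array([-0.5, -1. ]), array([-1.1,  0.6])]
table corner [0.4913 0.0175 0.063 ] [array([-0.3, -0.8]), array([-0.8,  0.4])]
screw z~0.0 [0.4169 0.0016 0.0174] [array([-0.1, -0.2]), array([-0.3,  0.1])]
base corner [ 0.3941 -0.0103  0.0151] [array([-0.1, -0.2]), array([-0.2,  0.1])]
wing -x top [0.4248 0.059  0.1516] [array([0.7, 2.5]), array([ 2.8, -1.2])]
fleck corner [0.4534 0.051  0.1566] [array([0.4, 1.3]), array([ 1.5, -0.7])]
```

Request:
apply_moves(jaw=[-1, -1, -1, -1, -1], translation=[[0.03, -0.008, 0.01], [0.06, -0.016, 0.02], [0.09, -0.024, 0.02], [0.12, -0.03, 0.02], [0.142, -0.034, 0.02]], angular=[[0, 0, 0], [0, 0, 0], [0, 0, 0], [0, 0, 0], [0, 0, 0]])

```text
clock: 8.45
position: [0.5576, -0.0386, 0.3506]
tool_rot: [-1.573, -0.001, -1.606]
force: [-0.8, 0.3, 1.6]
grip_width: -0.0001
```

Request:
apply_moves(jaw=[-1, -1, -1, -1, -1], translation=[[0, 0, -0.01], [0, 0, -0.02], [0, 0, -0.03], [0, 0, -0.035], [0, 0, -0.04]], angular=[[0, 0, 0], [0, 0, 0], [0, 0, 0], [0, 0, 0], [0, 0, 0]])

```text
clock: 8.95
position: [0.5559, -0.038, 0.3119]
tool_rot: [-1.571, 0.0, -1.602]
force: [-0.3, -0.7, -0.3]
grip_width: -0.0002
```

Run:
```python
from h import *
s=observe();print(s['position'],np.degrees(s['tool_rot']),s['qpos'],s['clock'],s['force'])
F={n:grab(n) for n in('top','side')}
a=cv2.resize(F['top']['pixels'][160:280,180:330],(400,320),interpolation=2);b=cv2.resize(F['side']['pixels'][70:250,210:370],(356,400),interpolation=2)[:320]
cv2.imwrite('pics/v6.png',np.hstack([a,b])[:,:,::-1])
```

```text
[ 0.55586391 -0.03802313  0.31192435] [-9.00078542e+01  2.29393807e-02 -9.17822223e+01] [-0.67047262  0.49501083  0.92452698  1.73677722 -0.43327418  1.12930393
  0.35576545] 8.95 [-0.25620676 -0.72372554 -0.31263285]
```

View pics/v6.png

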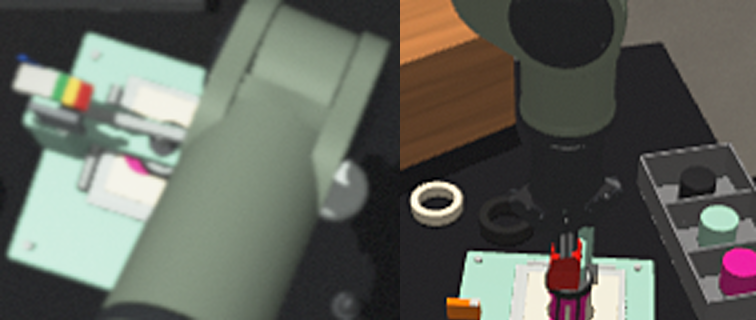

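The fingertips sit over the red handle (side crop 567,255), with the pointer still at rest. Next I press.

Request:
apply_moves(jaw=[-1, -1, -1, -1, -1], translation=[[0, 0, -0.01], [0, 0, -0.02], [0, 0, -0.03], [0, 0, -0.04], [0, 0, -0.05]], angular=[[0, 0, 0], [0, 0, 0], [0, 0, 0], [0, 0, 0], [0, 0, 0]])

```text
clock: 9.55
position: [0.5561, -0.0387, 0.2614]
tool_rot: [-1.571, -0.0, -1.602]
force: [-1.2, -2.2, 4.7]
grip_width: 0.0
```

Request:
apply_moves(jaw=[-1, -1, -1, -1, -1], translation=[[0, 0, -0.01], [0, 0, -0.02], [0, 0, -0.03], [0, 0, -0.04], [0, 0, -0.05]], angular=[[0, 0, 0], [0, 0, 0], [0, 0, 0], [0, 0, 0], [0, 0, 0]])

```text
clock: 10.05
position: [0.5561, -0.0392, 0.2116]
tool_rot: [-1.571, -0.001, -1.603]
force: [-1.7, -3.4, 9.1]
grip_width: 0.0003
```

Request:
apply_moves(jaw=[-1, -1, -1], translation=[[0, 0, -0.005], [0, 0, -0.01], [0, 0, -0.01]], angular=[[0, 0, 0], [0, 0, 0], [0, 0, 0]])

```text
clock: 10.35
position: [0.5563, -0.0387, 0.2015]
tool_rot: [-1.571, -0.0, -1.602]
force: [-0.6, -0.8, 8.9]
grip_width: 0.0003
```

Run:
```python
from h import *
s=observe();print(s['position'],np.degrees(s['tool_rot']),s['clock'],s['force'])
F={n:grab(n) for n in('top','side')}
a=cv2.resize(F['top']['pixels'][170:230,175:250],(400,320),interpolation=2);b=cv2.resize(F['side']['pixels'][70:250,210:370],(356,400),interpolation=2)[80:]
cv2.imwrite('pics/v7.png',np.hstack([a,b])[:,:,::-1])
```

```text
[ 0.55626724 -0.03867973  0.20152424] [-8.99995852e+01 -2.53608224e-02 -9.18035016e+01] 10.35 [-0.64263677 -0.84847083  8.87414573]
```

View pics/v7.png

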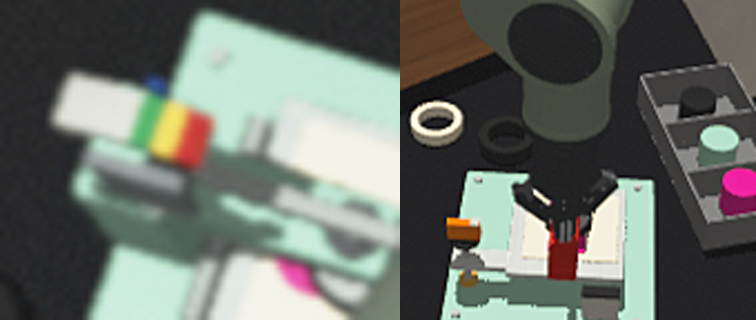

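The pointer (157,87) lies in the green band (149–172 at that row). The tip height of about 0.182 m and the 8.9 N push agree with that, so I hold here.

Request:
apply_moves(jaw=[-1, -1, -1, -1, -1], translation=[[0, 0, 0], [0, 0, 0], [0, 0, 0], [0, 0, 0], [0, 0, 0]], angular=[[0, 0, 0], [0, 0, 0], [0, 0, 0], [0, 0, 0], [0, 0, 0]])

```text
clock: 10.95
position: [0.5563, -0.0387, 0.202]
tool_rot: [-1.571, -0.0, -1.602]
force: [-1.3, -2.0, 9.0]
grip_width: 0.0003
```

Request:
apply_moves(jaw=[-1, -1, -1, -1, -1], translation=[[0, 0, 0], [0, 0, 0], [0, 0, 0], [0, 0, 0], [0, 0, 0]], angular=[[0, 0, 0], [0, 0, 0], [0, 0, 0], [0, 0, 0], [0, 0, 0]])

```text
clock: 11.45
position: [0.5562, -0.0387, 0.202]
tool_rot: [-1.571, -0.0, -1.602]
force: [-1.7, -2.1, 9.8]
grip_width: 0.0
```

Request:
apply_moves(jaw=[-1, -1, -1, -1, -1], translation=[[0, 0, 0], [0, 0, 0], [0, 0, 0], [0, 0, 0], [0, 0, 0]], angular=[[0, 0, 0], [0, 0, 0], [0, 0, 0], [0, 0, 0], [0, 0, 0]])

```text
clock: 11.95
position: [0.5563, -0.0387, 0.2021]
tool_rot: [-1.57, -0.0, -1.602]
force: [-1.7, -1.8, 8.7]
grip_width: 0.0003
```

Run:
```python
from h import *
s=observe();print(s['position'],s['clock'],s['force'])
workorder.job_done()
```

```text
[ 0.55627785 -0.03874355  0.20205736] 11.95 [-1.65412049 -1.77330057  8.6518375 ]
the job is handed in; nothing more can be done
```

I levelled the table, pressed the lever into the green and handed the job in at about 12 s, with the robot still holding the lever down.

- **Table:** I turned the knob about 130° clockwise with the lever up, until its wing lay along the press's x axis. I took that as the zero position, which the task text does not state. Two wrist views put the sheet corner at 65.7 mm, which is level to about 0.01 rad. Two weaker points on the table gave 63 mm, or about -0.02 rad, close to the 0.025 limit. I relied on the sheet corner and the wing alignment.
- **Lever:** The last top view, taken just after the press, showed the pointer inside the green. The fingertips held at about 0.183 m with a steady push of about 9 N for more than 1.5 s before hand-in.
- **Other things on the bench:** I felt no contact with them during the moves, but I did not measure their positions again at the end.

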